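Jack up the front of an instrument container and hold it

ROBOT

A 7-joint arm with a two-finger parallel gripper is mounted at the origin on a cart in front of the work surface, level with it; the furniture and walls round the work are solid. World frame = base frame: x ahead of the robot, y to its left, z up, the work surface at z = 0. Lengths are in mm, angles in rad, forces in N, time in s.
With the tool pointing down it reaches from about 400 to 875 mm from the base axis. Payload 19.3 kg.
Tool frame: the origin (TCP) lies at the very end of the fingers, on their centre line; the grasp point (between the pads) lies 19 mm behind it (grip_point_offset is the z of the grasp point in the tool frame, in mm); z points along the fingers, x is the direction in which the jaws open and shut, and the axes are right-handed (so a half turn about z gives the same grasp; the last joint's range is limited). The gripper opens to 85 mm and grips with 20 to 120 N. Pads are 22 mm wide; open, the fingers measure 114 mm over their backs; the gripper's body (76 mm by 85 mm) begins 54 mm behind the grasp point. The pads swing forward as they close: fully open they stand 13 mm farther back than shut.
Start: joints at [-1.337, 0.521, -0.036, 1.599, 0.021, 1.021, -0.113], TCP at [186.986, 596.365, 231.291] pointing down, gripper open.
Joint ranges: [-2.91, 2.91], [-0.3, 2.13], [-1.5, 1.42], [0.17, 2.43], [-1.26, 4.41], [0.16, 1.93], [-2.52, 2.52]. Speed limits (rad/s): [1.89, 1.89, 2.39, 2.39, 3.01, 3.01, 3.01].

INTERFACE

Orientations are given as a 3x3 rotation matrix whose columns are the frame's x, y, z axes.
In Python, from workcell import movep, movel, goto_joints, open_gripper, clamp, wait, inverse_kinematics, read_state, camera, PlanningError, finish_job, grip_point_offset gives the robot as it stands. Calls block until the motion is done:
- movep(position, orientation): joint-space move of the TCP to a pose.
- movel(position, frame=None, max_speed=150, guard=None): straight line of the TCP; frame=None keeps the orientation; max_speed is the mean speed in mm/s. With guard (N) it stops when the force on the tool has changed by that much, and returns True; else False.
- goto_joints(angles): joint-space move.
- open_gripper() and clamp(): open the fingers fully, or close them until they stop; the grip force is fixed at half the most.
- wait(seconds).
- inverse_kinematics(position, orientation): joint angles nearest the present ones, or None.
- read_state(): the state.
- camera(name): name is "scene" or "side" or "wrist"; returns a dict with "image" (384x512x3 uint8, blue, green, red), "range_z" (384x512 float32, mm along the optical axis (not along the pixel's ray), 0 where there is no reading), "fx", "fy", "cx", "cy" (pixels), "cam_to_world" (4x4, takes a point from camera to world coordinates). Camera axes: x right, y up, looking along -z (the intrinsics and any distortion apply to the point x, -y, -z); pixel columns grow to the right and rows downward; lengths in mm; the calibration is good to about 2 mm. A picture is of the moment at which its call begins.
A pose or a line that the arm cannot do raises PlanningError and nothing moves.
- finish_job(): hands the job in, once; it reports no verdict.
The state is a dict: "time": time; "qpos": joint angles; "qvel": joint speeds; "joint_efforts": joint torques, N m; "eef_pos": TCP position; "tool_rot": TCP orientation; "ft_force": force on the tool from outside, world axes, zero at the start; "torque": the same for the moment, N m; "finger_gap": finger opening in mm.
Only numpy, scipy, OpenCV 4.12 (cv2) and the standard library are available. Lean on these libraries where they do the work, as an engineer would, in place of code of your own. Each camera call takes 0.05 s, during which the arm holds its last target.

TASK

Raise the front of the closed instrument container with the small lever jack so that a colleague can look at its underside: turn the jack's clamp knob anticlockwise (seen from above) to free it, slide the jack along its rail until its round saddle is centred under the container's lift pad (the tongue with the upright stud), and turn the knob back clockwise until the jack is clamped again. Then work the black handle paddle: one trial stroke fully down and all the way back up, then press it fully down again with the fingers and finish while still holding it down, the container carried by the jack alone. Do not shove the container or disturb the bowl, the osteotome and the tweezers.

Things in the scene. Friction and masses are not known exactly. Their poses are not given: they have to be found in the camera images.
- rail: fixed slide rail of the jack: aluminium plate 95 x 410 x 12 mm on the bench; origin at its centre at bench height. Its y axis is the sliding direction, its x axis points from the rail to the container, z up. Placed and turned about z differently each time; cannot move
- jack (a joint): position of the jack (grey carriage 80 x 100 mm, top 48 mm above the bench) on the rail in m, 0 at the rail's centre, grows along the rail's +y, range -0.13 to 0.13. Free it slides with 2 to 3 N; clamped it resists about 20 N. It starts on the rail's -y side of the lift pad, 115 to 255 mm short of it
- clamp (a joint): clamp knob angle in rad: 0 = fully clamped (its stop), grows anticlockwise seen from above, stop at 1.4; the jack slides freely above about 0.85 and is clamped below 0.25; starts between 0 and 0.1; needs about 0.15 to 0.25 N m and stays where it is left
- clamp_grip (a point): grip point on the knob's axis, 82 mm above the bench, over the rail's centre line. Knob: black upright bar 46 long x 14 wide, 58 to 96 mm above the bench, over a round collar 28 mm wide (48 to 58 mm). At joint value 0 the bar's length lies along the rail's y; at c it is turned anticlockwise by c. Moves with the jack and can drag it
- saddle: the jack's round steel saddle, 36 mm disc on a 22 mm post; rises straight up 50 mm per rad of handle (30 mm for the full stroke). Origin at the centre of its top
- saddle_top (a point): centre of the saddle's flat top, 66 mm above the bench with the handle up; 75 mm from the knob's axis along the rail's +x (toward the container), moves with the jack
- handle (a joint): pump handle angle in rad: 0 = up (28 deg above level), grows as it is pressed down, hard stop at 0.6 (5 deg below level). A return spring lifts it when let go (no latch); pressing the paddle down takes 3 N at first to about 9 N at the bottom with the container on
- handle_paddle: black flat paddle at the handle's end, 36 x 60 x 14 mm; origin mid top face, 126 mm above the bench with the handle up, about 55 mm fully down; its y axis runs along the handle to the pivot. The handle points along the rail's -y over the rail's centre line; pivot 45 mm to the -y side of the knob's axis, 60 mm above the bench, 125 mm from the paddle's origin along the handle
- case: closed aluminium instrument container, 173 x 248 x 112 mm, about 2.2 kg (varies), standing loose on four rubber feet; origin at the centre of its underside, x to its rear (away from the rail), z up. Its front tips up as it is jacked, and it may creep up to 10 mm toward the rail over a stroke
- lift_pad (a point): the marked lift point: centre of the flat round underside (32 mm) of a steel tongue in the middle of the container's front, 35 mm out, 75 mm above the bench at rest; an upright stud (10 mm thick, 18 mm high, tip at 102 mm) marks it on top. It hangs over the saddle's track to within about 3 mm; a full stroke raises it about 20 mm
- bowl: bystander: steel bowl, 116 mm wide, 53 mm high, to the right of the rail's -y end; origin under its centre
- osteotome: bystander: steel osteotome 175 x 11 x 10 mm lying on the bench on the robot's side of the rail; origin under its centre
- tweezers: bystander: steel tweezers 143 x 14 x 10 mm lying on the bench on the robot's side of the rail, near its -y end; origin under its centre

How it is judged (in metres and radians):
On the way, in this order (a step that is already met when the one before it is completed fails the run):
1. the clamp knob is turned open (value of joint clamp above 0.85 rad), for 0.2 s.
2. the saddle stands centred under the lift pad (within 10 mm) and the jack is clamped again (horizontal distance between saddle_top and lift_pad below 0.01 m and value of joint clamp below 0.25 rad), for 0.2 s.
3. trial stroke: the handle is fully down and the pad is raised (value of joint handle above 0.52 rad and height (world z) of lift_pad above 0.086 m), for 0.2 s.
4. the handle is back up (value of joint handle below 0.08 rad), for 0.2 s.
At the end, for the whole second after the job is handed in: Fingers hold the paddle fully down (handle beyond 0.52 of 0.6 rad, over 1 N); lift pad over 86 mm above the bench (75 at rest), carried by the saddle (over 2 N, centres within 18 mm); clamp below 0.25 rad; robot not touching the container, which is at rest (all of step 3 and contact force between saddle and case above 2 N and contact force between the fingers and handle_paddle above 1 N and value of joint clamp below 0.25 rad and horizontal distance between saddle_top and lift_pad below 0.018 m and contact force between each of the arm, the fingers and case below 0.5 N and linear speed of case below 0.02 m/s); the arm keeps its last pose, push and grip.
It fails at once if the bowl is moved by more than 25 mm (distance of bowl from where it was at the start of the episode above 0.025 m).
It fails at once if the osteotome is moved by more than 25 mm (distance of osteotome from where it was at the start of the episode above 0.025 m).
It fails at once if the tweezers is moved by more than 25 mm (distance of tweezers from where it was at the start of the episode above 0.025 m).
It fails at once if the container is shoved: its centre shifts by more than 35 mm (distance of case from where it was at the start of the episode above 0.035 m).
It also fails if it takes over 61 s, if anything falls off the work surface, if the arm or the gripper's body presses on something with over 40 N, if the wrist force passes 120 N, or if a joint passes its speed limit or range.

## Working session

There is one attempt and no reset: what is moved stays moved. The work goes in short steps, each a Python script; the robot and the scene stay as the last script left them, time stands still between calls to the robot, and variables do not carry over. Pictures are saved under pics/ and viewed, and the job is handed in when it is done.

```bash
ls; mkdir -p pics; python3 - <<'E'
from workcell import *
import cv2,numpy as np,pickle
s=read_state();print(s['time'],s['eef_pos'],s['finger_gap'],grip_point_offset)
for n in ['scene','side','wrist']:
    c=camera(n);cv2.imwrite(f'pics/{n}0.png',c['image']);pickle.dump(c,open(f'{n}0.pkl','wb'))
    print(n,c['fx'],c['cx'],np.round(c['cam_to_world'],3).tolist(),[k for k in c])
E
```

```text
pics
0.0 [186.87431501 596.0448771  230.69899428] 85.30687510981825 -18.700000000000003
scene 429.6672362335986 247.15842237055017 [[0.778, 0.303, -0.551, -130.447], [-0.629, 0.361, -0.689, -715.695], [-0.01, 0.882, 0.471, 646.478], [0.0, 0.0, 0.0, 1.0]] ['image', 'range_z', 'fx', 'fy', 'cx', 'cy', 'cam_to_world']
side 472.1040640064751 255.22935978697336 [[-0.996, 0.035, -0.085, 421.244], [-0.091, -0.55, 0.831, 1099.86], [-0.018, 0.835, 0.55, 783.288], [0.0, 0.0, 0.0, 1.0]] ['image', 'range_z', 'fx', 'fy', 'cx', 'cy', 'cam_to_world']
wrist 328.08311010644655 257.02487812398294 [[0.299, -0.91, -0.287, 112.758], [0.954, 0.285, 0.092, 619.201], [-0.002, -0.302, 0.953, 374.328], [0.0, 0.0, 0.0, 1.0]] ['image', 'range_z', 'fx', 'fy', 'cx', 'cy', 'cam_to_world']
```

View pics/scene0.png

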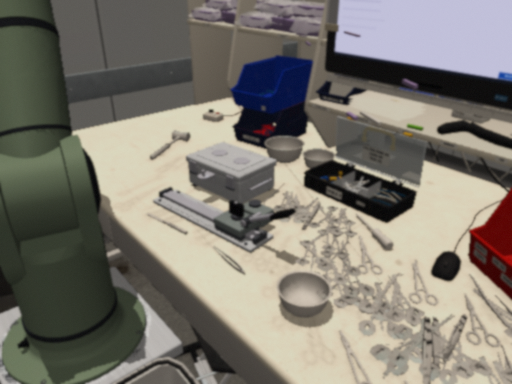

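View pics/side0.png

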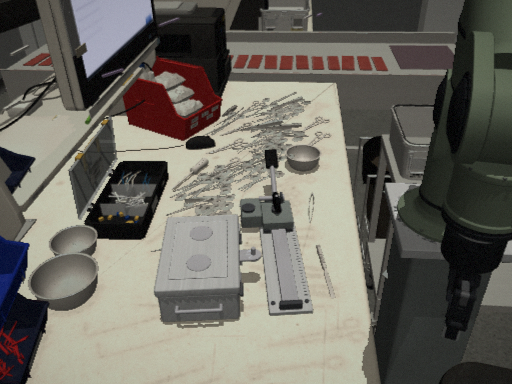

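View pics/wrist0.png

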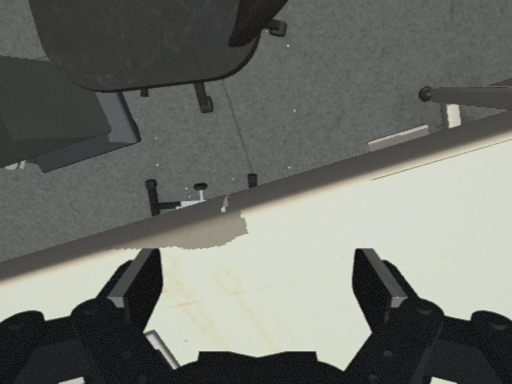

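```bash
cat > h.py <<'E'
import numpy as np,cv2,pickle
def P(c,u,v,z=None):
    M=c['cam_to_world'];d=np.array([(u-c['cx'])/c['fx'],-(v-c['cy'])/c['fy'],-1.])
    if z is None:
        r=c['range_z'][int(round(v)),int(round(u))]; return (M@np.r_[d*r,1])[:3]
    w=M[:3,:3]@d; t=(z-M[2,3])/w[2]; return M[:3,3]+t*w
def proj(c,p):
    M=c['cam_to_world'];q=M[:3,:3].T@(np.asarray(p,float)-M[:3,3]);return np.array([c['cx']+c['fx']*q[0]/-q[2],c['cy']-c['fy']*q[1]/-q[2]])
E
python3 - <<'E'
from h import *
for n,(x0,x1,y0,y1) in {'side':(225,345,140,320),'scene':(140,310,135,255)}.items():
    c=pickle.load(open(n+'0.pkl','rb'));k=4
    if n=='side':
        a=c['image'][140:240,225:345];b=c['image'][230:320,225:345]
        cv2.imwrite('pics/sA.png',cv2.resize(a,None,fx=6,fy=6,interpolation=2));cv2.imwrite('pics/sB.png',cv2.resize(b,None,fx=6,fy=6,interpolation=2))
    else: cv2.imwrite('pics/scA.png',cv2.resize(c['image'][y0:y1,x0:x1],None,fx=4.5,fy=4.5,interpolation=2))
E
```

```text
(no output)
```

View pics/sA.png

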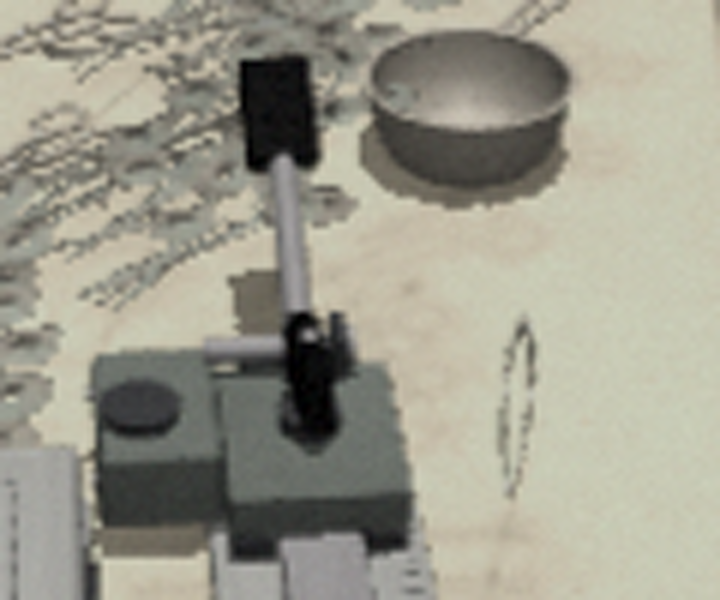

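View pics/sB.png

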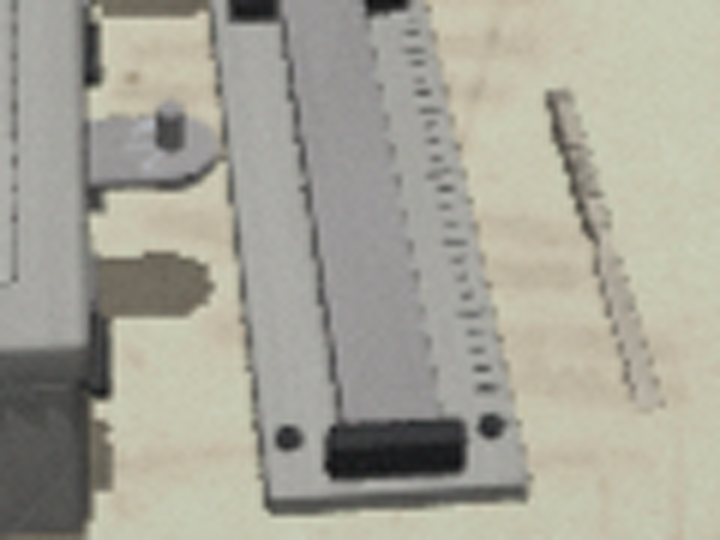

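View pics/scA.png

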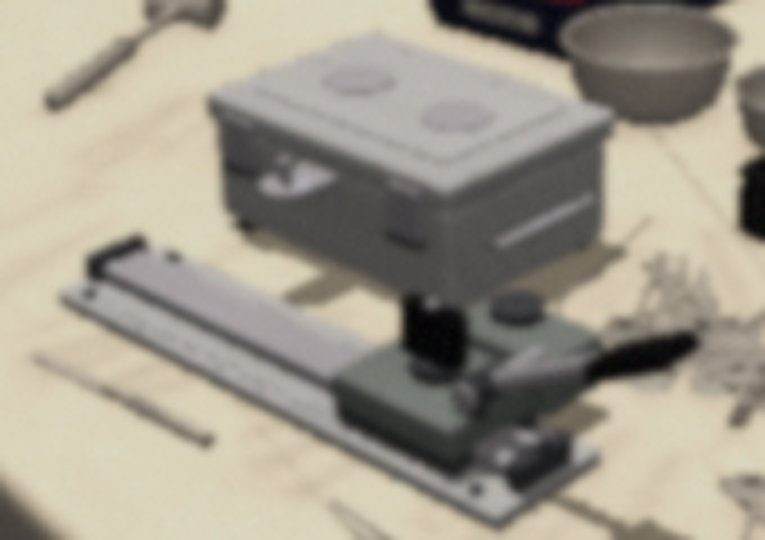

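```bash
python3 - <<'E'
from h import *
c=pickle.load(open('side0.pkl','rb'));d=pickle.load(open('scene0.pkl','rb'))
A=lambda x,y,z=None:P(c,225+(x+.5)/6-.5,140+(y+.5)/6-.5,z)
B=lambda x,y,z=None:P(c,225+(x+.5)/6-.5,230+(y+.5)/6-.5,z)
S=lambda x,y,z=None:P(d,140+(x+.5)/4.5-.5,135+(y+.5)/4.5-.5,z)
def pr(n,p):print(n,np.round(p,1))
l0,l1,r0,r1=B(215,20,12),B(267,490,12),B(425,15,12),B(525,483,12)
for n,p in zip('l0 l1 r0 r1'.split(),(l0,l1,r0,r1)):pr(n,p)
for a,b in((l0,l1),(r0,r1)):
    w=b-a;print('yaw',np.degrees(np.arctan2(-w[0],w[1])))
pr('railR side scene', S(65,297,12));pr('rail near corner',S(498,525,12));pr('rail right',S(598,458,12))
w=S(65,297,12)-S(498,525,12);print('yaw scene',np.degrees(np.arctan2(-w[0],w[1])))
pr('saddle',A(139,404,66));pr('saddle d',A(139,404));pr('saddle scene',S(517,304,66))
pr('stud tip',B(169,104,102));pr('stud d',B(169,110));pr('stud scene',S(284,156,102));
pr('tongue end',B(218,150,80))
pr('paddle',A(281,105,126));pr('paddled',A(281,105))
pr('knob top',A(300,322,96)); pr('knob top scene',S(435,300,96))
for x,y in((93,360),(208,352),(222,378),(390,365),(411,490),(230,502)):pr(('carr',x,y),A(x,y,48))
for n,p in(('bowl side',A(470,80,53)),('tw1',A(522,320,5)),('tw2',A(512,495,5)),('os1',B(557,95,8)),('os2',B(650,400,8))):pr(n,p)
# case front
pr('case top front corners',B(85,350,112))
E
```

```text
l0 [509.4 132.1  12. ]
l1 [469.  398.7  12. ]
r0 [418.3 122.3  12. ]
r1 [377.4 388.6  12. ]
yaw 8.616881496051576
yaw 8.728326917905054
railR side scene [373.9 377.3  12. ]
rail near corner [432.4 -21.2  12. ]
rail right [521.1  -6.5  12. ]
yaw scene 8.359437892608245
saddle [545.4  92.9  66. ]
saddle d [545.3  94.1  66.8]
saddle scene [542.8  94.4  66. ]
stud tip [512.1 295.9 102. ]
stud d [511.8 298.9 101.7]
stud scene [513.3 306.3 102. ]
tongue end [494.2 295.1  80. ]
paddle [493.3 -70.8 126. ]
paddled [493.1 -66.5 128.4]
knob top [476.3  68.6  96. ]
knob top scene [474.   87.5  96. ]
('carr', 93, 360) [573.3  34.2  48. ]
('carr', 208, 352) [521.   24.2  48. ]
('carr', 222, 378) [512.9  44.8  48. ]
('carr', 390, 365) [437.1  29.4  48. ]
('carr', 411, 490) [425.3 123.5  48. ]
('carr', 230, 502) [502.1 137.2  48. ]
bowl side [ 402.6 -233.8   53. ]
tw1 [374.2 -76.7   5. ]
tw2 [379.9  67.1   5. ]
os1 [361.7 167.8   8. ]
os2 [330.7 340.9   8. ]
case top front corners [526.5 433.8 112. ]
```

```bash
cat >> h.py <<'E'
YAW=np.radians(8.6)
ex=np.array([np.cos(YAW),np.sin(YAW),0]);ey=np.array([-np.sin(YAW),np.cos(YAW),0])
def R(c,flip=1):
    x=flip*np.array([np.cos(YAW+c),np.sin(YAW+c),0]);z=np.array([0,0,-1.]);return np.c_[x,np.cross(z,x),z]
E
python3 - <<'E'
from workcell import *
from h import *
s=read_state();print(np.round(s['tool_rot'],2).tolist(),s['ft_force'])
k=np.array([470.3,82.5,0]);k2=k+209*ey
for f in(1,-1):
  for n,p,c in(('hov',k+[0,0,160],0),('grip',k+[0,0,63],0.05),('open',k+[0,0,63],1.25),('slid',k2+[0,0,63],1.25),('closed',k2+[0,0,63],-.05),('pad',k2-152*ey+[0,0,140],0),('pad90',k2-152*ey+[0,0,140],1.57),('pad-90',k2-170*ey+[0,0,55],-1.57)):
    q=inverse_kinematics(p,R(c,f));print(f,n,None if q is None else np.round(q,2))
E
```

```text
[[0.3, 0.95, -0.0], [0.95, -0.3, -0.0], [-0.0, 0.0, -1.0]] [-0.06096838 -0.13705971  0.96206143]
1 hov [-0.61  0.42  0.4   2.06 -0.25  0.7   0.11]
1 grip [-0.5   0.59  0.27  2.12 -0.33  0.47  0.23]
1 open [-0.32  0.57  0.03  2.11 -0.04  0.46  1.14]
1 slid [-0.67  0.62 -0.03  1.98  0.03  0.54  0.67]
1 closed [-0.83  0.63  0.19  1.99 -0.22  0.54 -0.39]
1 pad [-0.69  0.46  0.35  2.07 -0.25  0.66 -0.01]
1 pad90 [-0.44  0.43  0.04  2.05 -0.03  0.65  1.33]
1 pad-90 [-0.69  0.64  0.41  2.12 -0.54  0.49 -1.28]
-1 hov [-1.09  0.78  1.23  2.08 -0.92  0.98 -2.35]
-1 grip [-0.97  0.88  1.01  2.14 -1.12  0.81 -2.16]
-1 open [-0.62  0.62  0.43  2.12 -0.53  0.5  -1.52]
-1 slid [-1.09  0.71  0.55  2.01 -0.64  0.61 -1.84]
-1 closed [-0.39  0.64 -0.41  1.97  0.43  0.61  2.16]
-1 pad [ 0.47  0.77 -1.27  2.01  0.87  1.06  2.06]
-1 pad90 [-0.86  0.51  0.59  2.07 -0.44  0.68 -1.4 ]
-1 pad-90 [-0.35  0.59 -0.03  2.1   0.04  0.45  1.3 ]
```

```bash
python3 - <<'E'
from workcell import *
from h import *
movep(np.array([500.,285,230]),R(0))
c=camera('wrist');cv2.imwrite('pics/w1.png',c['image']);pickle.dump(c,open('w1.pkl','wb'))
k=np.array([470.3,82.5,0])
movep(k+[0,0,180],R(0))
c=camera('wrist');cv2.imwrite('pics/w2.png',c['image']);pickle.dump(c,open('w2.pkl','wb'))
print(read_state()['time'],read_state()['eef_pos'])
E
```

```text
2.725 [470.77808445  83.73471254 180.19550397]
```

View pics/w1.png

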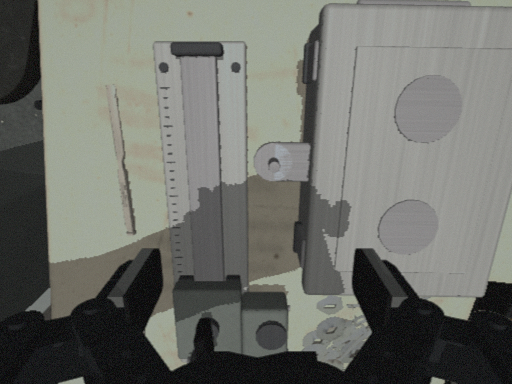

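View pics/w2.png

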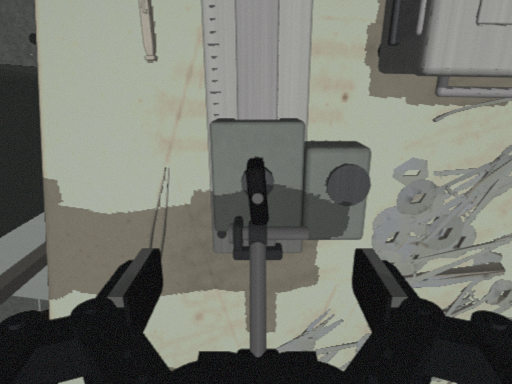

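```bash
python3 - <<'E'
from h import *
c=pickle.load(open('w1.pkl','rb'));d=pickle.load(open('w2.pkl','rb'))
a=cv2.resize(c['image'][130:190,240:320],None,fx=9,fy=9,interpolation=2)
b=cv2.resize(d['image'][140:260,220:380],None,fx=5,fy=5,interpolation=2)
cv2.imwrite('pics/z1.png',a);cv2.imwrite('pics/z2.png',b)
for n,e in(('w1',(c,155,42,12)),('',(c,245,42,12)),('l',(c,174,270,12)),('r',(c,248,270,12)),):
  print(n,P(*e))
E
```

```text
w1 [378.3855298  387.35006828  12.        ]
 [468.46527334 401.20294072  12.        ]
l [417.50672327 127.35806165  12.        ]
r [509.28874491 141.54443236  12.        ]
```

View pics/z1.png

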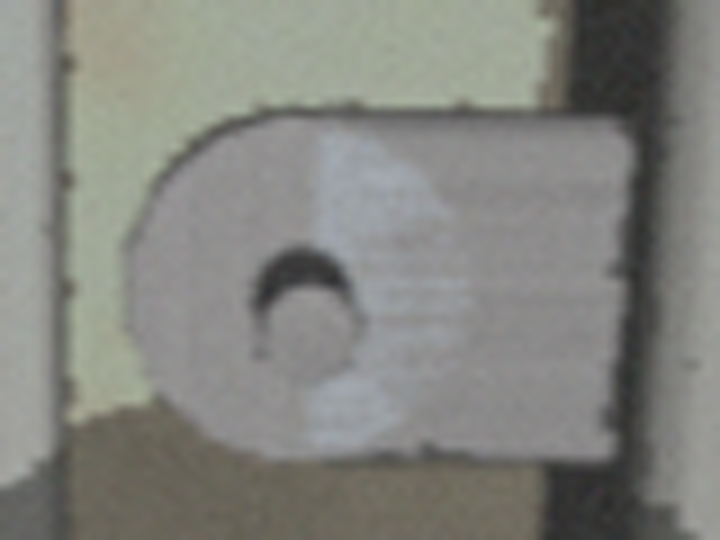

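View pics/z2.png

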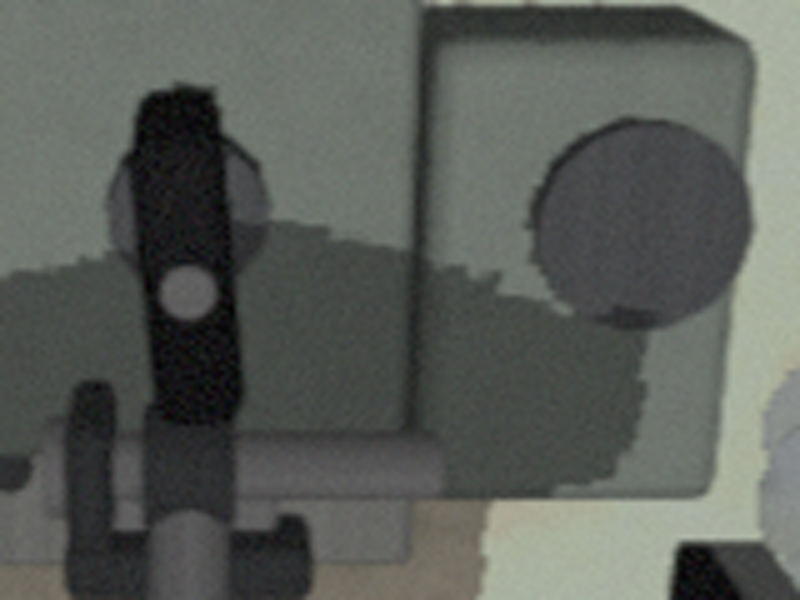

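```bash
python3 - <<'E'
from h import *
c=pickle.load(open('w1.pkl','rb'));d=pickle.load(open('w2.pkl','rb'))
Z1=lambda x,y,z:P(c,240+(x+.5)/9-.5,130+(y+.5)/9-.5,z)
Z2=lambda x,y,z:P(d,220+(x+.5)/5-.5,140+(y+.5)/5-.5,z)
st=Z1(312,333,102);sb=Z1(303,300,84);disc=Z1(300,285,84)
print('stud',st,sb,'disc',disc)
sd=Z2(643,224,66);kt=Z2(188,292,96);co=Z2(189,210,58)
print('saddle',sd,'w1 saddle',P(c,271,335,66));print('knob',kt,co,'from saddle',sd-75*ex)
for n,a in(('stud',st),('disc',disc)):print(n,(a-sd)@ex,(a-sd)@ey)
E
```

```text
stud [511.38535048 299.06182424 102.        ] [511.53179081 298.06627577  84.        ] disc [510.97804582 299.53745629  84.        ]
saddle [544.24708243  93.47838029  66.        ] w1 saddle [544.20628106  94.69601012  66.        ]
knob [470.57513196  80.91925756  96.        ] [470.54892254  82.32199353  58.        ] from saddle [470.09035385  82.26322954  66.        ]
stud -1.750256252918111 208.18593240981804
disc -2.081857533263895 208.71712307512735
```

```bash
python3 - <<'E'
from workcell import *
from h import *
k=np.array([470.4,82.2,0])
movel(k+[0,0,63.5],R(0.04),150)
clamp()
s=read_state();print(s['time'],s['finger_gap'],s['eef_pos'],s['ft_force'])
for a in np.linspace(0.04,1.2,5)[1:]:
    movel(k+[0,0,63.5],R(a),150)
    s=read_state();print(a,s['time'],s['finger_gap'],np.round(s['eef_pos'],1),np.round(s['ft_force'],1),np.round(s['torque'],2),np.arctan2(s['tool_rot'][1][0],s['tool_rot'][0][0])-YAW)
wait(.3)
c=camera('wrist');cv2.imwrite('pics/w3.png',c['image'])
E
```

```text
4.3 13.072474743456938 [470.93836723  82.34337365  63.80872912] [ 1.3040196  -0.08004723  4.9007747 ]
0.32999999999999996 4.7417 13.14539631367701 [470.7  82.5  63.8] [-1.1  2.4  7.8] [0.36 0.13 0.16] 0.32833622426815084
0.62 5.1833 13.2418311514786 [470.5  82.3  63.8] [-2.   0.4  9.1] [0.21 0.42 0.16] 0.6181309926356003
0.9099999999999999 5.625 13.333077023140271 [470.3  82.1  63.7] [-2.3 -0.9  9.7] [-0.04  0.62  0.14] 0.9079110488405482
1.2 6.0667 13.366114545584972 [470.2  81.9  63.7] [-3.5  0.2 10.5] [-0.23  0.71  0.17] 1.1977843309552165
```

View pics/w3.png

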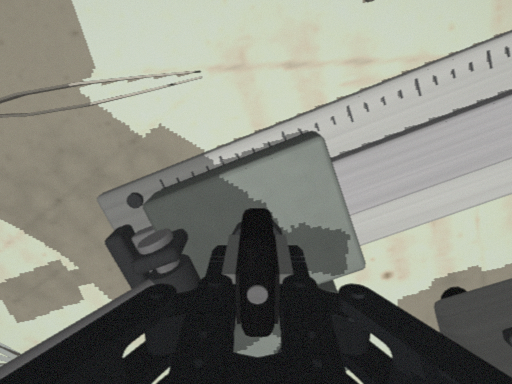

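```bash
python3 - <<'E'
from workcell import *
from h import *
k=np.array([470.4,82.2,63.5])
movel(k+208.3*ey,R(1.2),100,guard=25)
wait(.2)
s=read_state();print(s['time'],s['finger_gap'],np.round(s['eef_pos'],1),np.round(s['ft_force'],1),np.round(s['torque'],2))
c=camera('wrist');cv2.imwrite('pics/w4.png',c['image']);pickle.dump(c,open('w4.pkl','wb'))
c=camera('side');cv2.imwrite('pics/s4.png',cv2.resize(c['image'][180:330,200:340],None,fx=4,fy=4));pickle.dump(c,open('s4.pkl','wb'))
E
```

```text
8.85 13.01430505110641 [438.4 288.2  63.8] [-7.6  0.1 13.1] [-0.08  1.62  0.01]
```

View pics/w4.png

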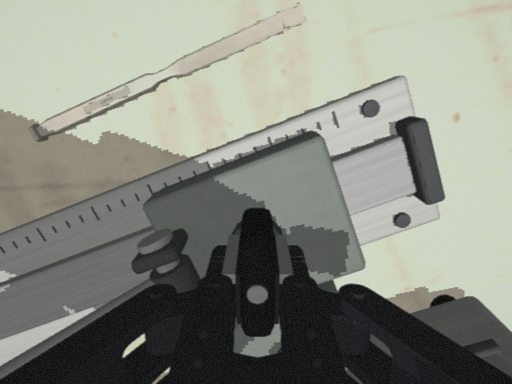

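View pics/s4.png

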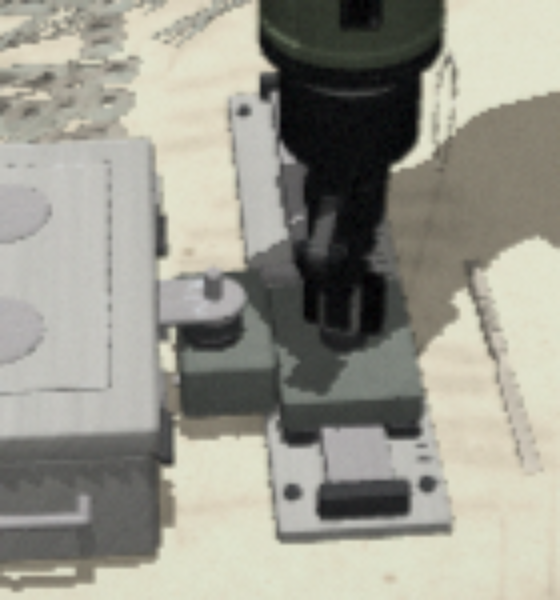

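```bash
python3 - <<'E'
from workcell import *
from h import *
k=np.array([470.4,82.2,63.5])+208.3*ey
for a in (.9,.6,.3,.1,0.02):
    movel(k,R(a),150)
    s=read_state();print(a,s['time'],s['finger_gap'],np.round(s['eef_pos'],1),np.round(s['ft_force'],1),np.round(s['torque'],2),np.arctan2(s['tool_rot'][1][0],s['tool_rot'][0][0])-YAW)
wait(.3)
s=read_state();print(np.round(s['torque'],2))
c=camera('side');cv2.imwrite('pics/s5.png',cv2.resize(c['image'][180:330,200:340],None,fx=4,fy=4));pickle.dump(c,open('s5.pkl','wb'))
open_gripper()
movel(k+[0,0,80],None,150)
movep(k+50*ex+[0,0,165],R(0))
c=camera('wrist');cv2.imwrite('pics/w5.png',c['image']);pickle.dump(c,open('w5.pkl','wb'));print(read_state()['time'])
E
```

```text
0.9 9.4 13.206693487362584 [438.5 288.3  63.7] [-7.  -0.4 12.9] [-0.19  1.51 -0.09] 0.8976068057876241
0.6 9.85 13.220886902755565 [438.7 288.4  63.7] [-5.6 -0.1 11.2] [ 0.05  1.24 -0.12] 0.5976709236358059
0.3 10.3 13.076405588720318 [438.9 288.6  63.8] [-4.   1.   9.7] [ 0.23  0.9  -0.14] 0.29770804055525096
0.1 10.65 13.296780120101499 [439.  288.6  63.8] [-3.8  1.7  8.9] [ 0.31  0.77 -0.05] 0.09753007928694205
0.02 10.9 13.525161960165947 [439.1 288.6  63.8] [-3.4  1.   8.2] [ 0.37  0.67 -0.04] 0.017389814178308316
[ 0.4   0.73 -0.08]
13.15
```

View pics/w5.png

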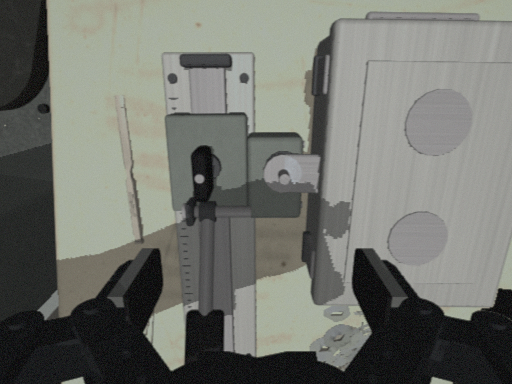

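```bash
python3 - <<'E'
from h import *
d=pickle.load(open('w5.pkl','rb'))
cv2.imwrite('pics/z5.png',cv2.resize(d['image'][140:240,180:325],None,fx=5.5,fy=5.5,interpolation=2))
E
```

```text
(no output)
```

View pics/z5.png

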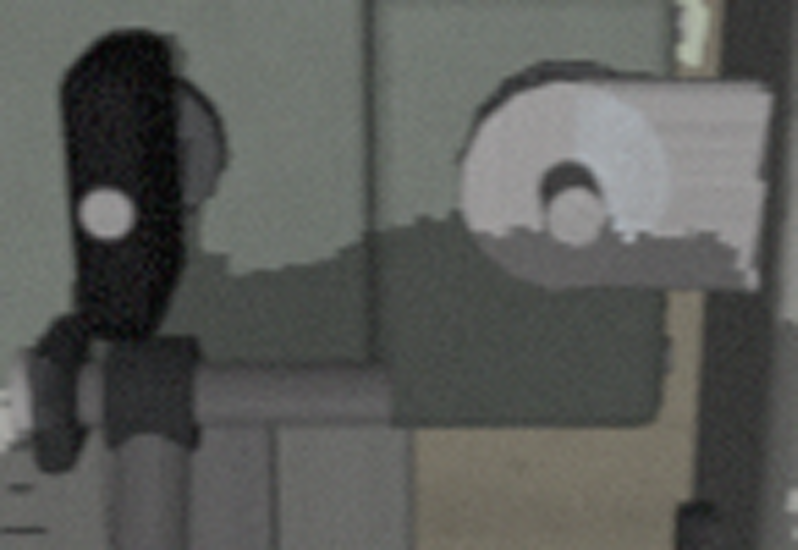

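```bash
python3 - <<'E'
from h import *
d=pickle.load(open('w5.pkl','rb'))
Z=lambda x,y,z:P(d,180+(x+.5)/5.5-.5,140+(y+.5)/5.5-.5,z)
k=Z(107,214,96);s=Z(577,216,102)
print(k,s,(s-k)@ex,(s-k)@ey)
print('saddle left/top edge',Z(540,62,66),s-Z(540,62,66), ((s-Z(545,61,66))@ey))
E
```

```text
[438.05483329 286.68347585  96.        ] [511.03607491 299.11686197 102.        ] 74.01989901288091 1.3803148330164483
saddle left/top edge [504.57964769 315.46362154  66.        ] [  6.45642722 -16.34675957  36.        ] -17.301610368356243
```

```bash
cat >> h.py <<'E'
K=np.array([438.6,287.3,0])
def pad(th,lift=0):
    e=np.radians(28)-th
    out=45+125*np.cos(e)-7*np.sin(e);z=60+125*np.sin(e)+7*np.cos(e)
    return K-out*ey+[0,0,z+lift]
E
python3 - <<'E'
from workcell import *
from h import *
clamp()
s=read_state();print(s['finger_gap'])
movep(pad(0,35),R(0))
s=read_state();print(s['time'],np.round(s['ft_force'],1))
c=camera('wrist');cv2.imwrite('pics/w6.png',c['image'])
c=camera('side');cv2.imwrite('pics/s6.png',cv2.resize(c['image'][130:330,180:360],None,fx=3,fy=3))
E
```

```text
-0.22661533861502403
14.65 [-0.1  0.4  0. ]
```

View pics/w6.png

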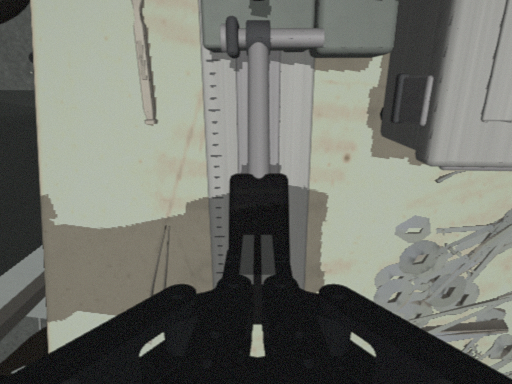

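View pics/s6.png

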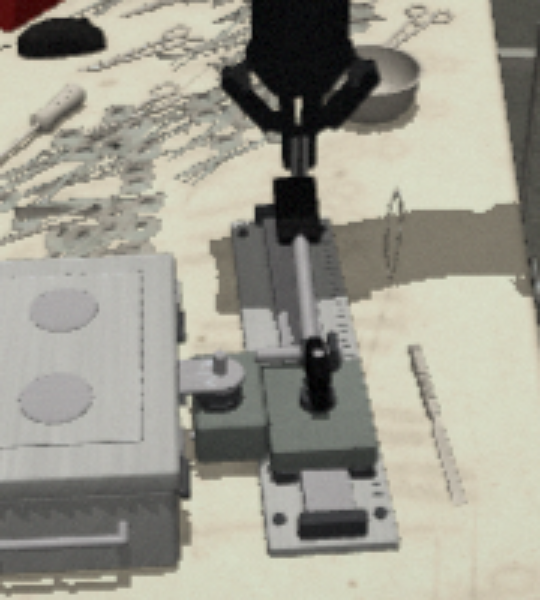

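Fingers are centred over the paddle, and the saddle sits under the tongue. Next is the trial stroke.

```bash
cat >> h.py <<'E'
def press(movel,read_state):
    for th in (0,.15,.3,.45,.56,.6):
        e=abs(np.radians(28)-th)
        l=11*np.tan(e) if th<.6 else -2.
        g=movel(pad(th,l),R(0),80,guard=45)
        s=read_state();print(th,g,round(s['time'],2),np.round(s['eef_pos'],1),np.round(pad(th,l),1),np.round(s['ft_force'],1))
E
python3 - <<'E'
from workcell import *
from h import *
press(movel,read_state)
wait(.4)
s=read_state();print(np.round(s['eef_pos'],1),np.round(s['ft_force'],1))
c=camera('side');cv2.imwrite('pics/s7.png',cv2.resize(c['image'][130:330,180:360],None,fx=3,fy=3));pickle.dump(c,open('s7.pkl','wb'))
c=camera('scene');cv2.imwrite('pics/sc7.png',cv2.resize(c['image'][135:255,140:310],None,fx=4,fy=4));pickle.dump(c,open('sc7.pkl','wb'))
E
```

```text
0 False 15.27 [461.3 137.2 130.7] [461.3 136.9 130.7] [-0.9  2.6  1.5]
0.15 False 15.68 [462.8 128.4 112.1] [462.6 128.5 112. ] [ 0.8 -0.1  2.6]
0.3 False 16.08 [464.  122.8  92.8] [463.5 122.7  92.4] [ 0.1 -0.9  7.1]
0.45 False 16.49 [464.6 119.4  72.6] [464.  119.6  72.3] [ 1.4 -2.1  9.6]
0.56 False 16.81 [464.8 118.9  59.2] [464.  119.   58.9] [ 1.1 -2.8 10.3]
0.6 False 17.06 [465.  119.1  52.5] [464.  119.2  51.1] [-5.8 -3.2 40.1]
[465.  119.1  52.6] [-5.3 -4.3 36.9]
```

View pics/s7.png

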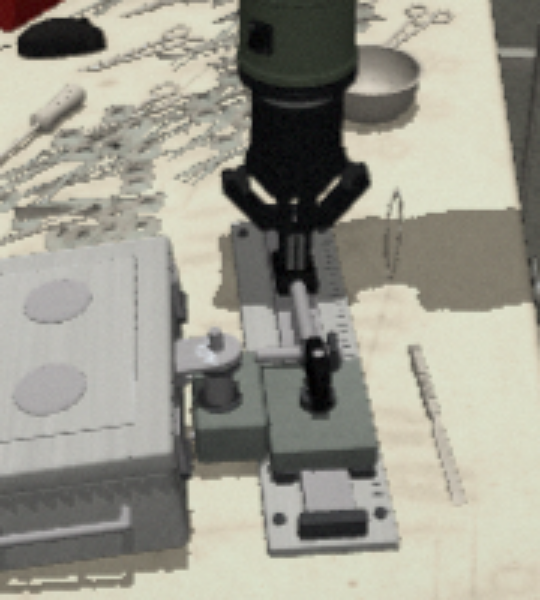

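View pics/sc7.png

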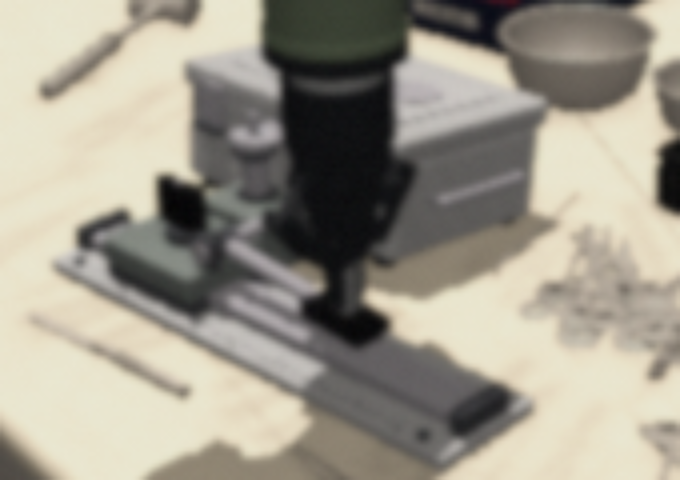

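```bash
python3 - <<'E'
from workcell import *
from h import *
c=pickle.load(open('s7.pkl','rb'));print('stud',[np.round(P(c,251.5,v),1).tolist() for v in(241,242,243)])
for th in(.45,.3,.15,0): movel(pad(th,11*np.tan(np.radians(28)-th)+3),R(0),90)
movel(pad(0,35),R(0),120)
wait(.4)
s=read_state();print(s['time'],np.round(s['ft_force'],1))
c=camera('wrist');cv2.imwrite('pics/w8.png',c['image'])
c=camera('side');cv2.imwrite('pics/s8.png',cv2.resize(c['image'][130:330,180:360],None,fx=3,fy=3));pickle.dump(c,open('s8.pkl','wb'))
E
```

```text
stud [[514.0, 300.0, 122.2], [513.5, 304.8, 123.3], [513.6, 304.6, 120.4]]
19.8667 [0.6 0.4 0.5]
```

View pics/s8.png

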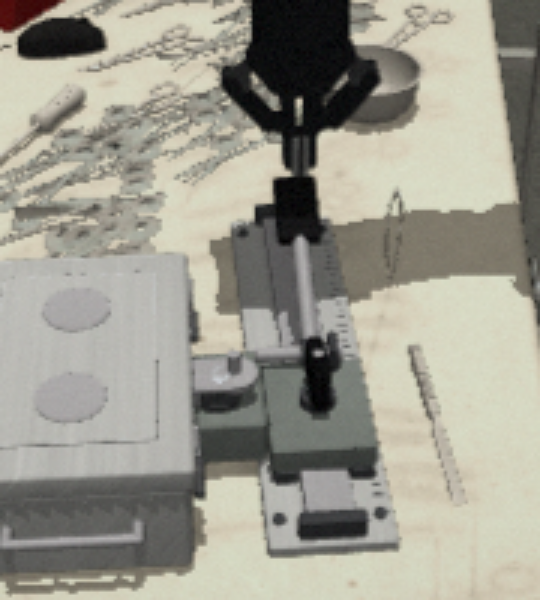

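View pics/w8.png

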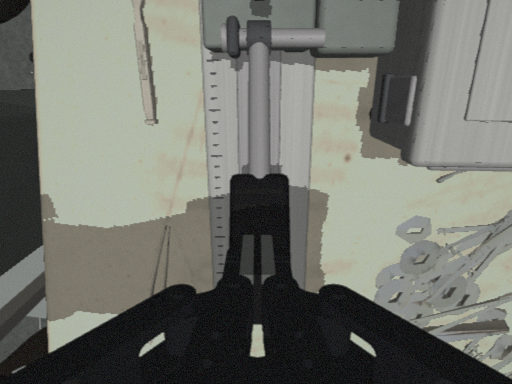

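```bash
python3 - <<'E'
from h import *
for n,u,v in(('s8',180+235/3-.3,130+354/3-.3),('s5',None,None)):
    if u: 
        c=pickle.load(open(n+'.pkl','rb'));a=P(c,u,v,102);print(a)
        cv2.imwrite('pics/z8.png',cv2.resize(c['image'][235:280,225:300],None,fx=9,fy=9,interpolation=2))
        sad=K+75*ex;print(sad,(a-sad)@ex,(a-sad)@ey)
E
```

```text
[500.12567711 297.75655826 102.        ]
[512.75672858 298.51515076   0.        ] -12.602469127979365 1.1387254421538457
```

View pics/z8.png

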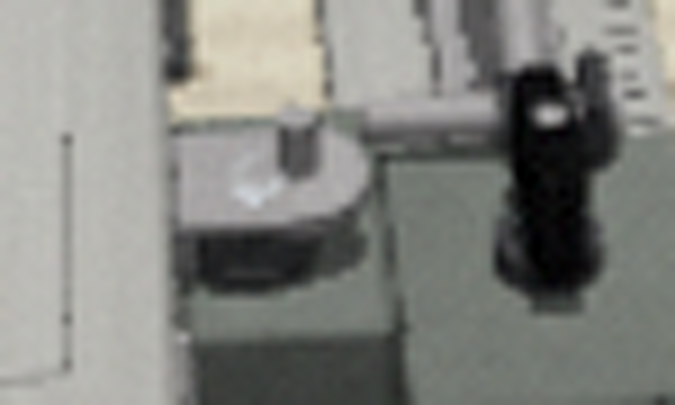

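```bash
sed -i 's/else -2\./else -1.2/' h.py; python3 - <<'E'
from workcell import *
from h import *
press(movel,read_state)
wait(.6)
s=read_state();print(s['time'],np.round(s['eef_pos'],1),np.round(s['ft_force'],1))
c=camera('side');cv2.imwrite('pics/s9.png',cv2.resize(c['image'][130:330,180:360],None,fx=3,fy=3));pickle.dump(c,open('s9.pkl','wb'))
cv2.imwrite('pics/z9.png',cv2.resize(c['image'][225:280,225:300],None,fx=9,fy=9,interpolation=2))
E
```

```text
0 False 20.48 [461.2 136.9 130.7] [461.3 136.9 130.7] [-0.8  0.5  1.2]
0.15 False 20.89 [462.7 128.4 112.1] [462.6 128.5 112. ] [ 0.6 -0.9  2.7]
0.3 False 21.3 [464.  122.8  92.8] [463.5 122.7  92.4] [ 1.  -1.1  6.4]
0.45 False 21.71 [464.6 119.4  72.7] [464.  119.6  72.3] [ 0.3 -2.9  8.3]
0.56 False 22.02 [464.7 118.9  59.3] [464.  119.   58.9] [ 0.5 -2.3  9.1]
0.6 False 22.27 [464.9 119.   53.1] [464.  119.2  51.9] [-4.3 -4.9 32. ]
22.875 [464.8 119.   53.2] [-3.2 -4.9 30.7]
```

View pics/s9.png

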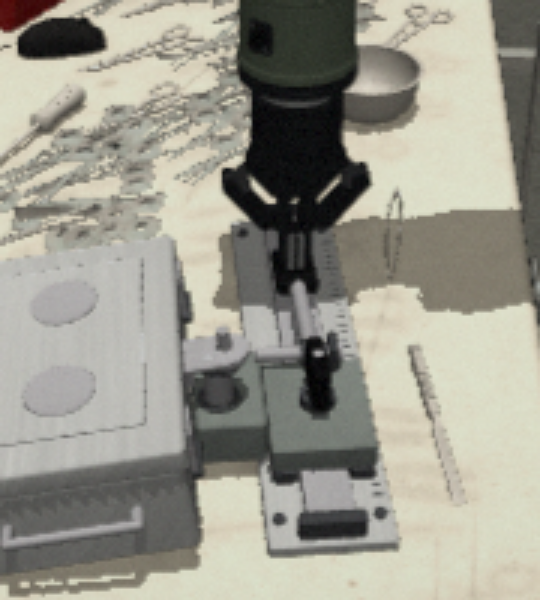

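View pics/z9.png

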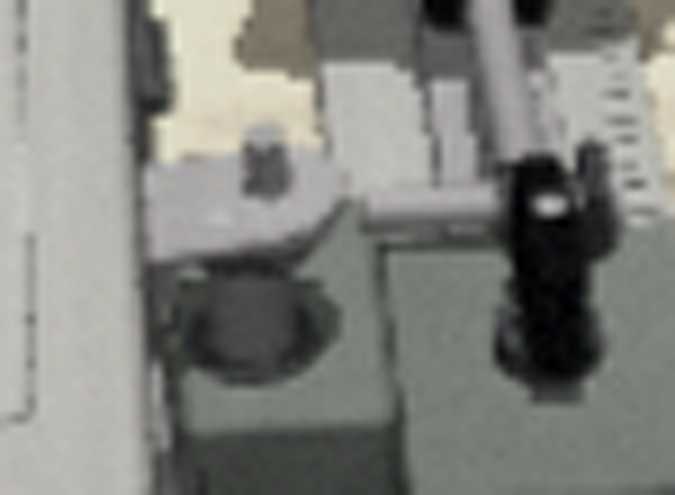

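```bash
python3 - <<'E'
from h import *
c=pickle.load(open('s9.pkl','rb'));sad=K+75*ex
u,v=225+266.5/9-.5,225+135.5/9-.5
for vv in (v,v+1,v+2):
    p=P(c,u,vv);print(np.round(p,1),(p-sad)@ex,(p-sad)@ey)
p=P(c,u,v,121);print(p,(p-sad)@ex,(p-sad)@ey)
# plane fit of container lid for tilt
ys,xs=np.mgrid[222:275:3,185:225:3]
Q=np.array([P(c,a,b) for a,b in zip(xs.ravel(),ys.ravel())]);A=np.c_[Q[:,:2],np.ones(len(Q))]
m=Q[:,2]>95;print(np.linalg.lstsq(A[m],Q[m,2],rcond=None)[0],m.sum())
E
```

```text
[508.3 299.1 125.8] -4.33205895042552 1.2353980989732665
[508.1 301.3 124.8] -4.185951283501199 3.44173751631969
[507.8 304.2 124.5] -4.008796746308076 6.395619497089357
[508.93048682 293.1841872  121.        ] -4.580388418990272 -4.698865859909
[-1.12951390e-01 -1.84335669e-02  1.95253547e+02] 252
```

```bash
python3 - <<'E'
from workcell import *
s=read_state();print(s['time'],s['ft_force'],s['eef_pos'])
print(finish_job())
E
```

```text
22.925 [-3.39866282 -4.78165549 30.56396501] [464.89049362 119.03171955  53.21704159]
the job is handed in; nothing more can be done
None
```

The job is handed in at about 23 s, with the fingers still holding the paddle fully down and the container front raised on the jack. No verdict was returned.

I opened the clamp knob by about 1.2 rad, slid the jack 208 mm, and turned the knob back. I took the final knob angle from the gripper (about 0.02 rad). The saddle was then within about 2 mm of the pad centre. I made the trial stroke down and back up, then pressed the handle down again.

Last checks before handing in:
- **Handle:** it is at its stop with about 31 N on the fingers, which is more than needed to hold it down.
- **Lift pad:** it is roughly 97 mm above the bench, over the 86 mm required.
- **Centring:** the pad is about 7–8 mm off the saddle centre. The tilt-corrected readings scatter by a few millimetres but stay inside the 18 mm limit.
- **Bystanders:** the bowl, osteotome and tweezers look undisturbed in the pictures.

One thing did not stay as set up. The container crept about 11 mm toward the rail during the trial stroke, so the pad was about 12–13 mm off centre at rest before the second press. I did not correct this, and lifting brought it back within the limit.

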